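Dock a picked order tray at the stockroom counter

TASK

Draw the dock's sliding bolt fully back and put the tee fitting (the pipe piece with three openings) in the order tray. Then push the tray along the counter, without lifting it, until it is square and fully home against both wooden fences of the dock, and slide the bolt fully shut again behind it. Leave the elbow and the straight coupling where they are.

Things in the scene. Friction and masses are not known exactly. Their poses are not given: they have to be found in the camera images.
- tray: Open shallow teal plastic order tray, 140 (x) x 180 (y) x 50 mm high, walls and floor 4 mm thick, loose on the counter, 0.3 to 0.65 kg, starts empty. Origin: centre of its underside; z up. It slides on the counter when pushed at its walls (up to about 12 N loaded).
- tee: Tan plastic pipe tee lying flat, 48 mm high, about 0.14 kg. Run 110 mm long, along its x axis; branch along +y, ending 62 mm from the origin. Each of the 3 ends is a round socket of 48 mm diameter, 26 mm long (pipe between: 40 mm), easily gripped across from above. Axes 24 mm above the underside. Origin: where the axes cross, at underside level; z up.
- elbow: Bystander: tan plastic 90 degree pipe elbow lying flat, same 48 mm sockets, two legs of 55 mm along its +x and +y axes. Origin: corner where the axes cross, at counter level. Leave alone.
- coupling: Bystander: tan plastic straight coupling standing on end, 48 mm diameter, 75 mm high. Origin: centre of its underside. Leave alone.
- seat (a point): The tray's place in the dock, on the counter: where the tray's origin lies when the tray is hard against both fences, square to this point's axes (either way round). In this frame: back fence's inner face at x = +70 mm (y from -108 to +90), side fence's at y = -90 mm (x from -70 to +70). Open towards -x and, with the bolt drawn back, towards +y.
- dock: The dock, fixed to the counter; same origin and axes as the seat. Two wooden fences 40 mm high, 18 mm thick, in an L, and a bolt at the +y end: a steel bar 20 x 20 mm along x, from y = +98 to +118 mm, 20 to 40 mm above the counter, in a steel guide (x = +110 to +200 mm, 48 mm high).
- bolt (a joint): Bolt's slide along the dock's x axis, m: 0 = fully shut (bar's tip at x = -50 mm, barring the dock's +y end); 0.13 = fully drawn back towards +x (tip at x = +80 mm, behind the back fence's face). It takes about 2 N and stays where it is left.
- handle (a point): The bolt's handle: upright black round post, 24 mm diameter, on the bar near its tip, from 39 to 97 mm above the counter. This point is on its axis, 82 mm above the counter; in the dock's frame at y = +108 mm, x = -36 mm + the bolt's value. Can be gripped from above or pushed.
There are look-alikes about, which are no part of the job. Leave any pink or red look-alike of the tee alone.

How it is judged:
By the outcome, as a careful person would: the job done as asked, in the order asked, and still so for the second after the job is handed in, with the robot touching nothing.
It also fails if it takes over 72 s, if anything falls off the work surface, if the arm or the gripper's body presses on something with over 40 N, if the wrist force passes 120 N, or if a joint passes its speed limit or range.

ROBOT

A 7-joint arm with a two-finger parallel gripper is mounted at the origin on the work surface. World frame = base frame: x ahead of the robot, y to its left, z up, the work surface at z = 0. Lengths are in m, angles in rad, forces in N, time in s.
With the tool pointing down it reaches from about 0.425 to 0.95 m from the base axis. Payload 4.7 kg.
Tool frame: the origin (TCP) lies on the centre line of the jaws, within the pads' length; the fingertips stand robot.nose_length ahead of it and the grasp point (between the pads) lies 8 mm behind it (robot.nose_length is the distance from the TCP to the fingertips, in m); z points along the fingers, x is the direction in which the jaws open and shut, and the axes are right-handed (so a half turn about z gives the same grasp; the last joint's range is limited). The gripper opens to 85 mm and grips with 20 to 120 N. Pads are 22 mm wide; open, the fingers measure 114 mm over their backs; the gripper's body (76 mm by 85 mm) begins 54 mm behind the grasp point. The pads swing forward as they close: fully open they stand 13 mm farther back than shut.
Start: joints at [1.199, 0.469, -0.049, 1.532, 0.024, 1.141, -0.082], TCP at [0.227, -0.636, 0.242] pointing down, gripper open.
Joint ranges: [-2.59, 2.59], [-0.33, 1.99], [-1.39, 1.29], [0.1, 2.45], [-1.04, 4.18], [0.21, 1.99], [-2.66, 2.66]. Speed limits (rad/s): [2.57, 2.57, 3.14, 3.14, 3.14, 3.14, 3.14].

INTERFACE

Orientations are given as [roll, pitch, yaw] about the fixed x, y, z axes, in that order (R = Rz(yaw) Ry(pitch) Rx(roll)).
In Python, from plant import robot gives the robot as it stands. Calls block until the motion is done:
- robot.goto(position, orientation): joint-space move of the TCP to a pose.
- robot.move_straight(position, vel=0.15, attitude=None, contact_N=None): straight line of the TCP; attitude=None keeps the orientation; vel is the mean speed in m/s. With contact_N (N) it stops when the force on the tool has changed by that much, and returns True; else False.
- robot.move_joints(angles): joint-space move.
- robot.grip(opening, strength=None): opening from 0.0 (shut) to 1.0 (fully open); strength is the grip in N (None keeps the last); returns when the fingers have stopped.
- robot.sleep(seconds).
- robot.inverse_kinematics(position, orientation): joint angles nearest the present ones, or None.
- robot.sense(): the state.
- robot.grab_frame(name): name is "scene" or "side" or "wrist"; returns a dict with "image" (400x640x3 uint8, red, green, blue), "range_z" (400x640 float32, m along the optical axis (not along the pixel's ray), 0 where there is no reading), "fx", "fy", "cx", "cy" (pixels), "R" (3x3) and "t" (3): a world point X has camera coordinates R X + t. Camera axes: x right, y down, z forward; pixel columns grow to the right and rows downward; lengths in m; the calibration is good to about 2 mm. A picture is of the moment at which its call begins.
A pose or a line that the arm cannot do raises robot.IKError and nothing moves.
- robot.close_job(): hands the job in, once; it reports no verdict.
The state is a dict: "t": time; "joint_pos": joint angles; "joint_velocities": joint speeds; "effort": joint torques, N m; "tcp_pos": TCP position; "tcp_rot": TCP orientation; "wrist_force": force on the tool from outside, world axes, zero at the start; "torque": the same for the moment, N m; "opening": opening from 0.0 (shut) to 1.0 (fully open).
Only numpy, scipy, OpenCV 4.12 (cv2) and the standard library are available. Lean on these libraries where they do the work, as an engineer would, in place of code of your own. Each camera call takes 0.05 s, during which the arm holds its last target.

## Working session

There is one attempt and no reset: what is moved stays moved. The work goes in short steps, each a Python script; the robot and the scene stay as the last script left them, time stands still between calls to the robot, and variables do not carry over. Pictures are saved under pics/ and viewed, and the job is handed in when it is done.

```bash
ls; mkdir -p pics; python3 - <<'E'
from plant import robot
import cv2,numpy as np,pickle
for n in ["scene","side","wrist"]:
    f=robot.grab_frame(n); cv2.imwrite(f"pics/{n}0.png",f["image"][:,:,::-1]); pickle.dump(f,open(f"pics/{n}0.pkl","wb"))
    print(n,f["fx"],f["cx"],f["cy"],(-f["R"].T@f["t"]).round(3))
s=robot.sense(); print({k:np.round(v,3) for k,v in s.items()}, robot.nose_length)
E
```

```text
pics
scene 516.4421568976827 314.7272384435675 193.92394132324299 [ 0.977 -0.436  1.137]
side 371.38153890102706 320.5861733655 197.66848167722299 [ 0.253 -0.442  0.632]
wrist 301.7604027055958 316.1176639107458 199.49997761154842 [ 0.291 -0.612  0.373]
{'t': np.float64(0.15), 'joint_pos': array([ 1.199,  0.469, -0.049,  1.533,  0.024,  1.141, -0.082]), 'joint_velocities': array([ 0.001, -0.001,  0.001, -0.003,  0.002, -0.001,  0.   ]), 'effort': array([ 0.0000e+00, -5.1077e+01, -4.7000e-02, -2.3798e+01,  1.1000e-02,
        5.0000e-03,  0.0000e+00]), 'tcp_pos': array([ 0.227, -0.635,  0.241]), 'tcp_rot': array([ 3.142e+00,  2.000e-03, -1.228e+00]), 'wrist_force': array([-0.257, -0.005,  0.247]), 'torque': array([ 0.001,  0.002, -0.027]), 'opening': np.float64(1.001)} 0.011
```

View pics/scene0.png

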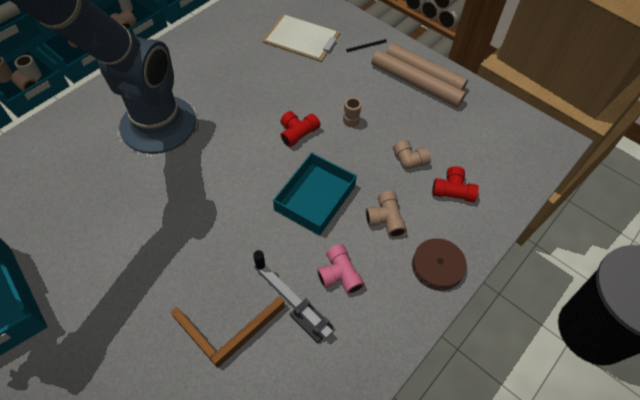

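View pics/side0.png

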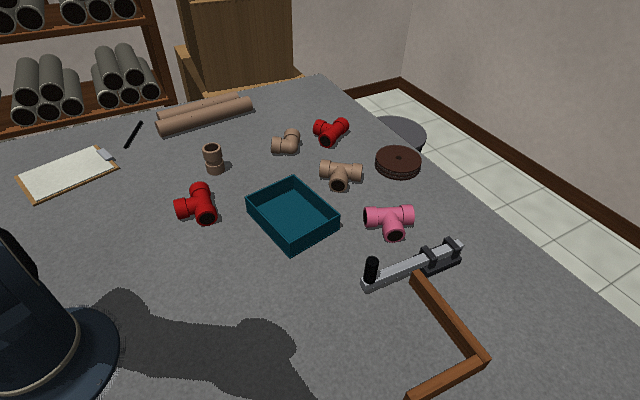

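View pics/wrist0.png

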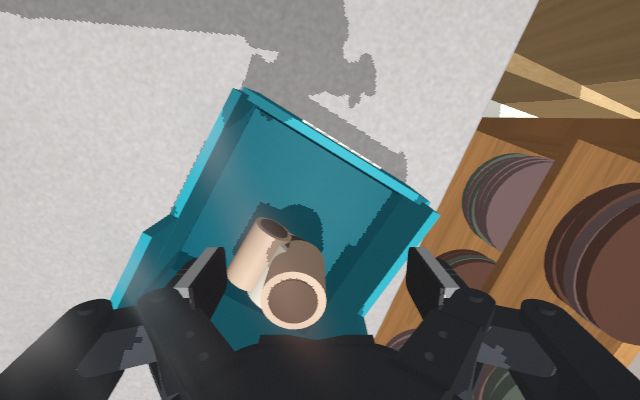

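The scene picture shows the tray at about (316,192), the tan tee at (386,213), the elbow at (410,155), the coupling at (352,111), the bolt handle at (259,258), and the fences meeting at (217,360). The red and pink tees are the decoys. Next I'll measure their positions from depth.

```bash
cat > h.py <<'E'
import numpy as np,cv2,pickle
def cloud(f):
    z=f["range_z"]; v,u=np.mgrid[:z.shape[0],:z.shape[1]]
    p=np.stack([(u-f["cx"])/f["fx"]*z,(v-f["cy"])/f["fy"]*z,z],-1)
    w=(p-f["t"])@f["R"]; w[z==0]=np.nan
    return w
def at(f,u,v,h):
    d=np.array([(u-f["cx"])/f["fx"],(v-f["cy"])/f["fy"],1.])@f["R"]; c=-f["R"].T@f["t"]
    return c+d*(h-c[2])/d[2]
def proj(f,X):
    c=f["R"]@np.asarray(X,float)+f["t"]; return f["fx"]*c[0]/c[2]+f["cx"],f["fy"]*c[1]/c[2]+f["cy"]
E
python3 - <<'E'
from h import *
f=pickle.load(open("pics/scene0.pkl","rb")); s=pickle.load(open("pics/side0.pkl","rb"))
for n,g in(("sc",f),("si",s)):
    im=g["image"]; w=cloud(g); hsv=cv2.cvtColor(im,cv2.COLOR_RGB2HSV)
    ok=np.isfinite(w[...,2])
    # ortho map: x 0.1..1.2, y -0.8..0.6 ; 
    z=w[...,2]; H,S,V=[hsv[...,i].astype(int) for i in range(3)]
    def rep(name,m):
        m=m&ok; P=w[m]; 
        if len(P)<20: print(n,name,len(P));return
        r=cv2.minAreaRect(P[:,:2].astype(np.float32)); print(n,name,len(P),"rect",np.round(r[0],4),np.round(r[1],4),round(r[2],2),"zmed",np.round(np.percentile(P[:,2],[5,50,95]),4))
    def box(a): 
        b=np.zeros(z.shape,bool); b[a[1]:a[3],a[0]:a[2]]=1; return b
    B=dict(sc=dict(tray=(268,148,362,238),tee=(362,185,410,240),back=(160,290,290,370),h=(250,245,270,270)),si=dict(tray=(240,170,345,260),tee=(315,155,366,194),back=(400,265,495,400),h=(360,250,382,285)))[n]
    rep("trayrim",box(B["tray"])&(H>85)&(H<105)&(S>100)&(z>0.044)&(z<.056))
    rep("tee>40",box(B["tee"])&(z>0.042)&(z<.055)); rep("tee>15",box(B["tee"])&(z>0.015)&(z<.055))
    rep("fence",box(B["back"])&(H<25)&(S>80)&(z>0.034)&(z<.046))
    rep("handle",box(B["h"])&(V<70)&(z>0.05)); rep("handletop",box(B["h"])&(z>0.093))
    for nm,m in(("tray",H==H),):pass
im=f["image"][:,:,::-1]
cv2.imwrite("pics/c1.png",cv2.resize(im[230:375,150:350],None,fx=4,fy=4,interpolation=cv2.INTER_CUBIC))
cv2.imwrite("pics/c2.png",cv2.resize(im[140:250,260:420],None,fx=5,fy=5,interpolation=cv2.INTER_CUBIC))
E
```

```text
sc trayrim 410 rect [0.501  0.1164] [0.1406 0.1812] 9.74 zmed [0.0446 0.0487 0.0526]
sc tee>40 525 rect [0.6701 0.183 ] [0.0803 0.1135] 51.2 zmed [0.0424 0.0452 0.05  ]
sc tee>15 1073 rect [0.6715 0.1849] [0.0866 0.114 ] 52.11 zmed [0.0224 0.0419 0.049 ]
sc fence 1276 rect [ 0.5651 -0.2461] [0.1963 0.1589] 86.69 zmed [0.0365 0.0403 0.0436]
sc handle 165 rect [ 0.5488 -0.1283] [0.0223 0.0226] 9.23 zmed [0.0538 0.0909 0.0999]
sc handletop 84 rect [ 0.5472 -0.127 ] [0.0214 0.0229] 13.47 zmed [0.0937 0.0969 0.1002]
si trayrim 613 rect [0.4994 0.1173] [0.1415 0.1806] 9.89 zmed [0.0446 0.0488 0.0511]
si tee>40 362 rect [0.6485 0.1574] [0.1418 0.1092] 52.48 zmed [0.0423 0.0451 0.0487]
si tee>15 878 rect [0.6483 0.1576] [0.1418 0.1103] 52.48 zmed [0.0189 0.0401 0.0479]
si fence 2173 rect [ 0.5634 -0.2444] [0.1975 0.1584] 86.65 zmed [0.0366 0.0396 0.0413]
si handle 298 rect [ 0.5464 -0.1265] [0.0233 0.0227] 18.02 zmed [0.0544 0.0853 0.0977]
si handletop 118 rect [ 0.5464 -0.1258] [0.0227 0.022 ] 58.97 zmed [0.0944 0.0966 0.098 ]
```

View pics/c1.png

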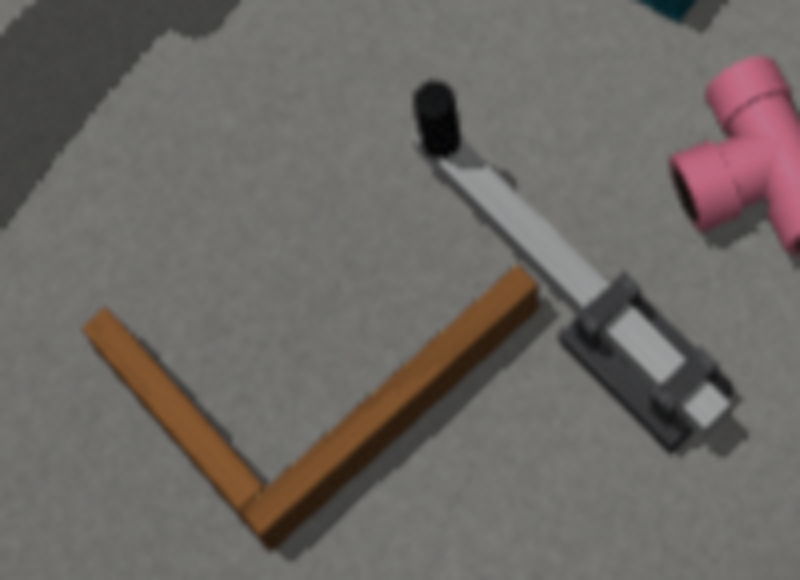

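View pics/c2.png

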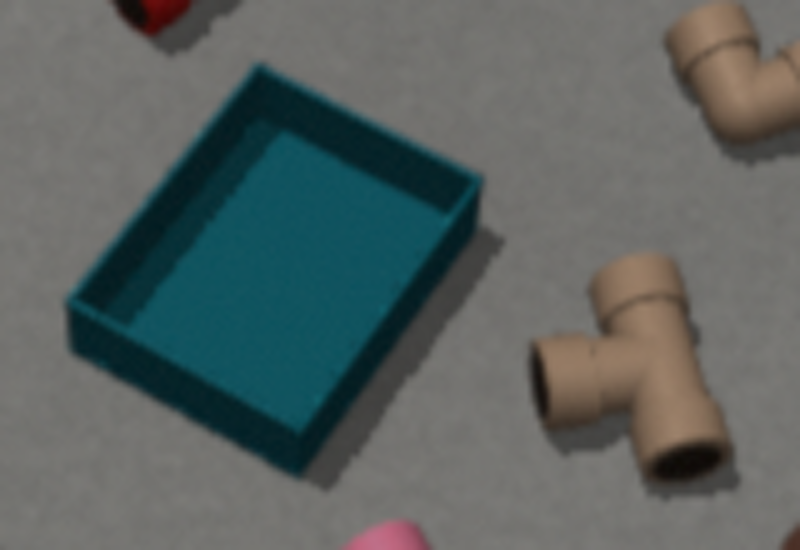

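```bash
cat >> h.py <<'E'
SEAT=np.array([0.5558,-0.2358]); DY=np.deg2rad(-3.33)
def rot(a): return np.array([[np.cos(a),-np.sin(a)],[np.sin(a),np.cos(a)]])
def dock(x,y): return SEAT+rot(DY)@np.array([x,y])
E
python3 - <<'E'
from h import *
T=np.array([0.683,0.200]); ty=np.deg2rad(142.3) # x axis yaw; +y = 232.3
for n in("scene","side"):
    f=pickle.load(open(f"pics/{n}0.pkl","rb")); k=4
    im=cv2.resize(f["image"][:,:,::-1],None,fx=k,fy=k,interpolation=cv2.INTER_CUBIC)
    def line(P,h,c):
        q=np.array([[(a+.5)*k for a in proj(f,[*p,h])] for p in P],np.int32); cv2.polylines(im,[q],False,c,1)
    R=rot(ty)
    line([T+R@p for p in([-.055,0],[.055,0])],.048,(0,255,0)); line([T,T+R@[0,.062]],.048,(0,255,0))
    line([T+R@p for p in([-.055,-.024],[.055,-.024],[.055,.024],[.024,.024],[.024,.062],[-.024,.062],[-.024,.024],[-.055,.024],[-.055,-.024])],.024,(255,0,0))
    t=np.array([.500,.1168]);R2=rot(np.deg2rad(9.8))
    line([t+R2@p for p in([-.07,-.09],[.07,-.09],[.07,.09],[-.07,.09],[-.07,-.09])],.05,(0,255,255))
    line([dock(*p) for p in([-.07,-.09],[.07,-.09],[.07,.09])],.04,(255,255,0))
    line([dock(*p) for p in([-.07,-.108],[.088,-.108],[.088,.09])],.04,(255,255,0))
    line([dock(*p) for p in([-.015,.098],[-.015,.118],[.2,.118],[.2,.098])],.04,(0,0,255))
    a=[int(v) for v in proj(f,[.6,.0,0])]
    c=im[140*k:370*k,160*k:420*k] if n=="scene" else im[130*k:400*k,180*k:500*k]
    s=min(800/c.shape[1],600/c.shape[0]); cv2.imwrite(f"pics/ov_{n}.png",cv2.resize(c,None,fx=s,fy=s,interpolation=cv2.INTER_AREA))
f=pickle.load(open("pics/scene0.pkl","rb"))
for nm,u,v in(("pink",340,268),("coup",352,111),("redL",300,127),("elbow",410,155),("disc",440,263),("redR",456,186)): print(nm,at(f,u,v,.024).round(3))
E
```

```text
pink [ 0.686 -0.001  0.024]
coup [0.391 0.398 0.024]
redL [0.322 0.253 0.024]
elbow [0.609 0.382 0.024]
disc [0.853 0.169 0.024]
redR [0.758 0.382 0.024]
```

View pics/ov_scene.png

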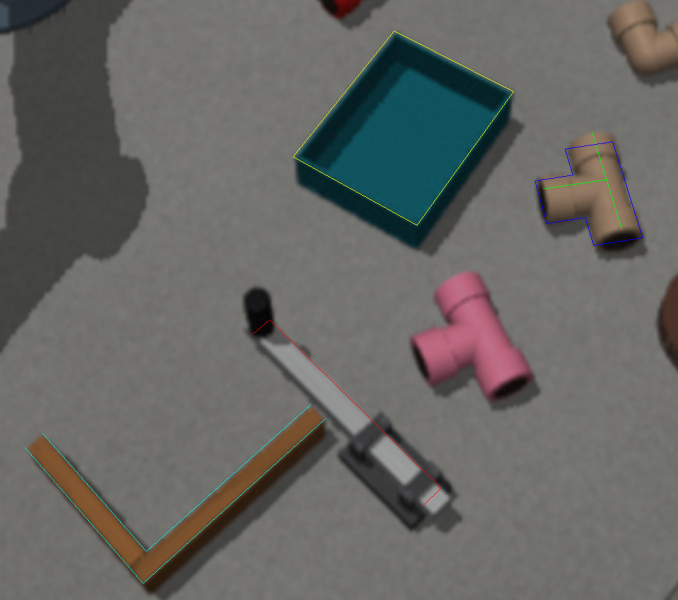

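View pics/ov_side.png

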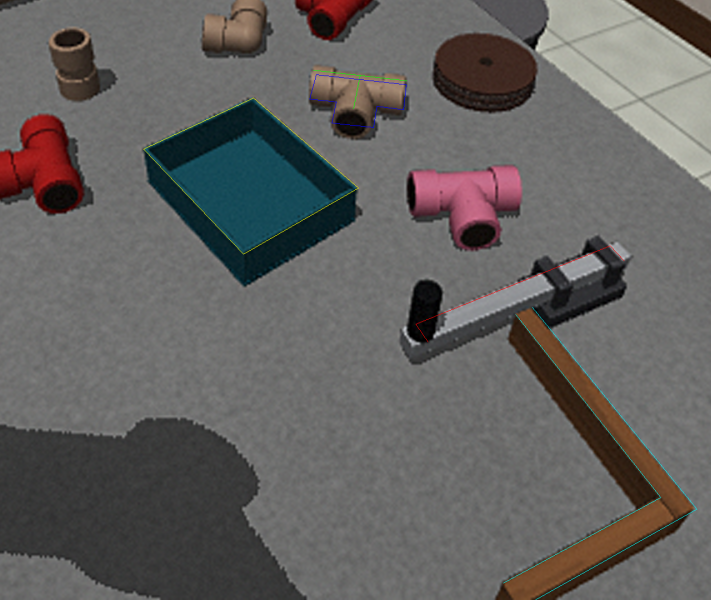

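```bash
cat >> h.py <<'E'
def bestyaw(robot,p,yaw):
    q0=np.array(robot.sense()["joint_pos"]); best=None
    for y in(yaw,yaw+np.pi,yaw-np.pi):
        y=(y+np.pi)%(2*np.pi)-np.pi
        q=robot.inverse_kinematics(list(p),[np.pi,0,y])
        if q is not None:
            c=np.abs(np.array(q)-q0).max()
            if best is None or c<best[0]: best=(c,y)
    return None if best is None else best[1]
def st(robot,tag=""):
    s=robot.sense(); print(tag,"t",round(float(s["t"]),2),"tcp",np.round(s["tcp_pos"],4),"yaw",round(float(s["tcp_rot"][2]),3),"F",np.round(s["wrist_force"],1),"op",round(float(s["opening"]),3))
E
python3 - <<'E'
from plant import robot
from h import *
h=np.array([.5467,-.1265])
y=bestyaw(robot,[*h,.15],DY); print(y)
robot.goto([*h,.15],[np.pi,0,y]); st(robot,"above")
robot.move_straight([*h,.074],vel=.12); st(robot,"down")
robot.grip(0.0,30); st(robot,"grip")
p=np.array(robot.sense()["tcp_pos"]); d=rot(DY)@[1,0]
hit=robot.move_straight([*(p[:2]+d*.122),p[2]],vel=.08,contact_N=12); st(robot,f"drawn {hit}")
print("moved",(np.array(robot.sense()["tcp_pos"])[:2]-p[:2])@d)
f=robot.grab_frame("side"); cv2.imwrite("pics/s1.png",f["image"][:,:,::-1])
f=robot.grab_frame("scene"); cv2.imwrite("pics/sc1.png",f["image"][:,:,::-1])
E
```

```text
-0.05811946409141111
above t 2.33 tcp [ 0.5466 -0.1282  0.15  ] yaw -0.061 F [-0.9 -1.6  0.4] op 1.002
down t 3.11 tcp [ 0.5473 -0.1265  0.0745] yaw -0.058 F [-0.4  0.1 -0.7] op 0.997
grip t 3.69 tcp [ 0.547  -0.1266  0.0744] yaw -0.058 F [-0.5 -0.9  2.9] op 0.268
drawn True t 4.95 tcp [ 0.6564 -0.1331  0.0744] yaw -0.058 F [-2.4 -0.   5.1] op 0.275
moved 0.10959974930145203
```

View pics/s1.png

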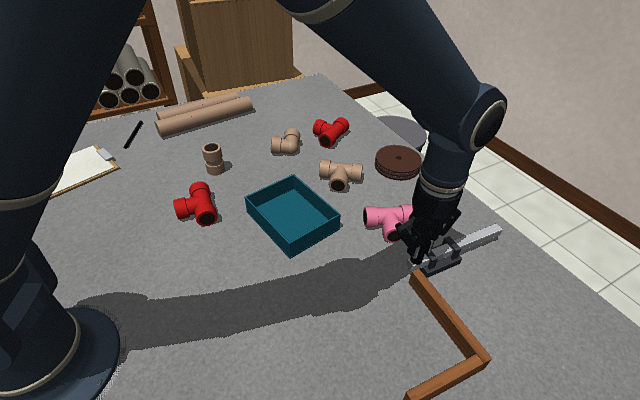

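The side view shows the gripper holding the handle at about (415,262), with the bar now sticking out of the guide's far end at (500,230). The handle moved 109.6 mm, to the fully drawn position I expected. Next is the tee.

```bash
python3 - <<'E'
from plant import robot
from h import *
robot.grip(1.0); p=np.array(robot.sense()["tcp_pos"]); robot.move_straight([p[0],p[1],.16],vel=.2)
T=np.array([0.683,0.200]); ty=np.deg2rad(142.3); g=T+rot(ty)@[0,.047]
y=bestyaw(robot,[*g,.13],ty); print("yaw",y)
robot.goto([*g,.13],[np.pi,0,y]); st(robot,"above")
for n in("scene","wrist"):
    f=robot.grab_frame(n); cv2.imwrite(f"pics/{n}2.png",f["image"][:,:,::-1])
E
```

```text
yaw -0.6579891280018622
above t 7.4 tcp [0.6544 0.1609 0.129 ] yaw -0.659 F [-0.4 -0.3  0.4] op 1.002
```

View pics/wrist2.png

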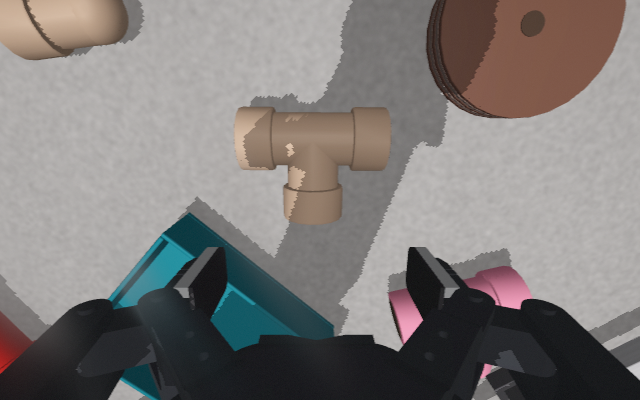

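View pics/scene2.png

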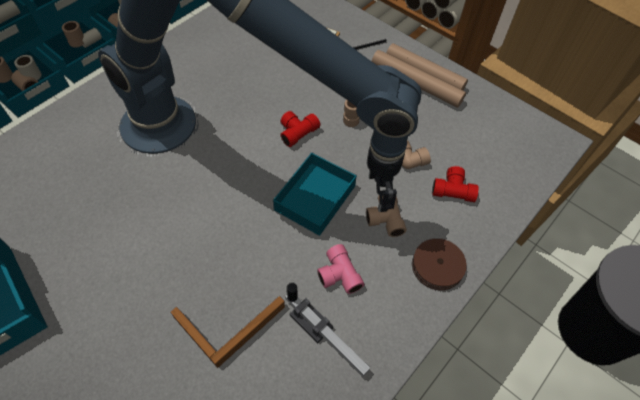

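Wrist view: the branch socket is at about (313,203), centred between the fingers, whose midpoint is u≈316. Scene view: the bolt is drawn, with the handle at (292,292). I'll grasp the tee and place it.

```bash
python3 - <<'E'
from plant import robot
from h import *
T=np.array([0.683,0.200]); ty=np.deg2rad(142.3); g=T+rot(ty)@[0,.047]
robot.move_straight([*g,.018],vel=.12,contact_N=12); st(robot,"down")
robot.grip(0.0,60); st(robot,"grip")
p=np.array(robot.sense()["tcp_pos"]); zg=p[2]
robot.move_straight([p[0],p[1],.15],vel=.15); st(robot,"lift")
t=np.array([.500,.1168]); a=np.deg2rad(9.8); gp=t+rot(a)@[-.028,0]
y=robot.sense()["tcp_rot"][2]-np.deg2rad(232.3-189.8)
print(y,robot.inverse_kinematics([*gp,.15],[np.pi,0,y]))
robot.goto([*gp,.15],[np.pi,0,y]); st(robot,"over")
f=robot.grab_frame("wrist"); cv2.imwrite("pics/wrist3.png",f["image"][:,:,::-1])
f=robot.grab_frame("side"); cv2.imwrite("pics/side3.png",f["image"][:,:,::-1])
print(zg)
E
```

```text
down t 8.58 tcp [0.655  0.1631 0.0189] yaw -0.658 F [-0.5  0.1  0.2] op 1.003
grip t 9.03 tcp [0.6548 0.1629 0.019 ] yaw -0.658 F [-0.8 -0.5  6.1] op 0.539
lift t 10.06 tcp [0.6539 0.1625 0.1487] yaw -0.658 F [-0.6 -0.5 -0.6] op 0.54
-1.3996829974638834 [-0.06114657  0.29219313 -0.30602865  2.05649479  0.12017763  0.80938582
 -1.83776067]
over t 10.84 tcp [0.4733 0.1125 0.1501] yaw -1.398 F [ 0.1  0.3 -0.9] op 0.547
0.018995378117652627
```

View pics/wrist3.png

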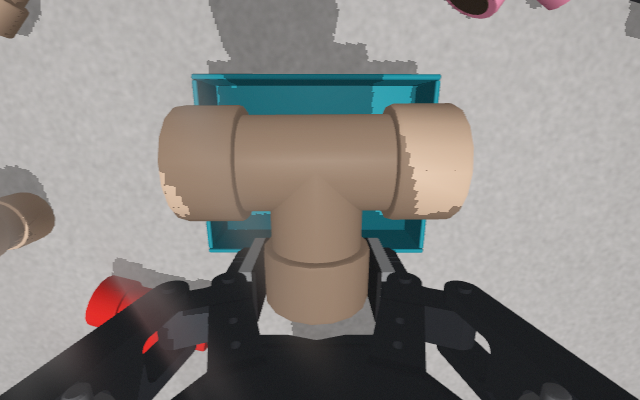

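View pics/side3.png

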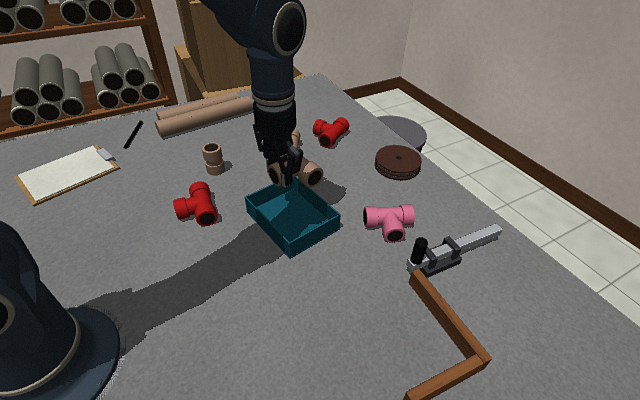

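```bash
python3 - <<'E'
from plant import robot
from h import *
p=np.array(robot.sense()["tcp_pos"])
t=np.array([.500,.1168]); a=np.deg2rad(9.8); gp=t+rot(a)@[-.028,0]
hit=robot.move_straight([*gp,.0235],vel=.1,contact_N=6); st(robot,f"placed {hit}")
robot.grip(1.0); 
robot.move_straight([*gp,.14],vel=.2); st(robot,"up")
s=t+rot(a)@[0,.118]
y=bestyaw(robot,[*s,.12],a); print("yaw",y)
robot.goto([*s,.12],[np.pi,0,y]); st(robot,"at push start, high")
for n in("scene","side"):
    f=robot.grab_frame(n); cv2.imwrite(f"pics/{n}4.png",f["image"][:,:,::-1]); pickle.dump(f,open(f"pics/{n}4.pkl","wb"))
E
```

```text
placed False t 12.36 tcp [0.473  0.1122 0.024 ] yaw -1.4 F [ 0.1 -0.9 -0.9] op 0.541
up t 13.57 tcp [0.4717 0.1117 0.1392] yaw -1.4 F [-0.3  1.3  0.6] op 0.997
yaw 0.1710422666954443
at push start, high t 14.62 tcp [0.4795 0.2323 0.119 ] yaw 0.169 F [ 0.2 -0.5  0.5] op 1.0
```

View pics/scene4.png

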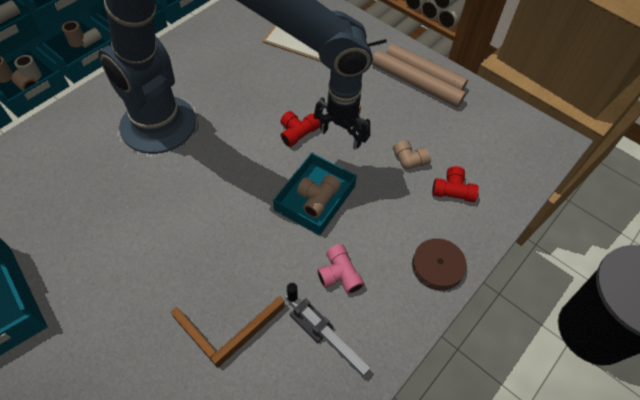

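View pics/side4.png

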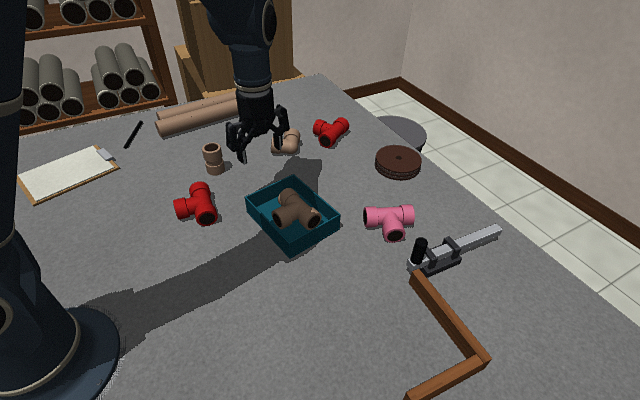

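Both views show the tee lying flat in the tray, at scene (320,193). The tray hasn't moved. I'll push it towards the dock.

```bash
python3 - <<'E'
from plant import robot
from h import *
t=np.array([.500,.1168]); a=np.deg2rad(9.8)
s=t+rot(a)@[0,.118]
robot.move_straight([*s,.022],vel=.15,contact_N=12); st(robot,"low")
s2=t+rot(a)@[0,.100]; robot.move_straight([*s2,.022],vel=.06); st(robot,"contact?")
e=dock(-.024,.135)
hit=robot.move_straight([*e,.022],vel=.08,attitude=[np.pi,0,DY],contact_N=28); st(robot,f"pushed {hit}")
for n in("scene","side"):
    f=robot.grab_frame(n); cv2.imwrite(f"pics/{n}5.png",f["image"][:,:,::-1]); pickle.dump(f,open(f"pics/{n}5.pkl","wb"))
    w=cloud(f); hsv=cv2.cvtColor(f["image"],cv2.COLOR_RGB2HSV); z=w[...,2]
    m=(hsv[...,0]>85)&(hsv[...,0]<105)&(hsv[...,1]>100)&(z>.044)&(z<.056)&(w[...,0]>.35)&(w[...,0]<.75)&(abs(w[...,1]+.1)<.3)
    r=cv2.minAreaRect(w[m][:,:2].astype(np.float32)); print(n,r)
    print("dock",rot(-DY)@(np.array(r[0])-SEAT))
E
```

```text
low t 15.53 tcp [0.4804 0.2335 0.0227] yaw 0.171 F [0.8 0.1 0.4] op 1.003
contact? t 15.97 tcp [0.4833 0.2144 0.0222] yaw 0.17 F [1.2 0.7 0.4] op 1.0
pushed False t 20.12 tcp [ 0.5397 -0.0995  0.022 ] yaw -0.058 F [ 0.   4.3 -0.5] op 1.004
scene ((0.5644503235816956, -0.20235386490821838), (0.181211456656456, 0.1979890763759613), 86.53990173339844)
dock [0.00669294 0.03389213]
side ((0.5545610189437866, -0.19567278027534485), (0.19217969477176666, 0.1835232377052307), 85.92028045654297)
dock [-0.00356775  0.0399875 ]
```

View pics/scene5.png

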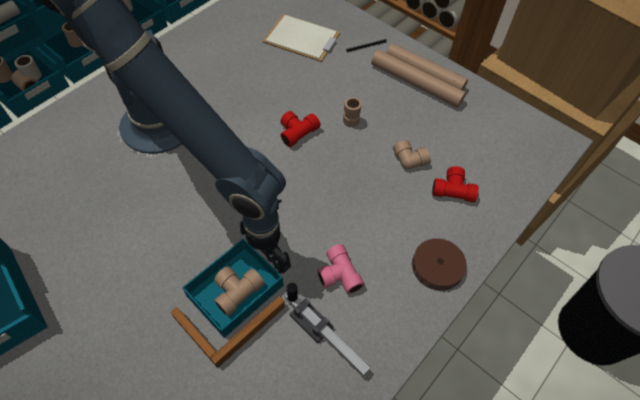

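View pics/side5.png

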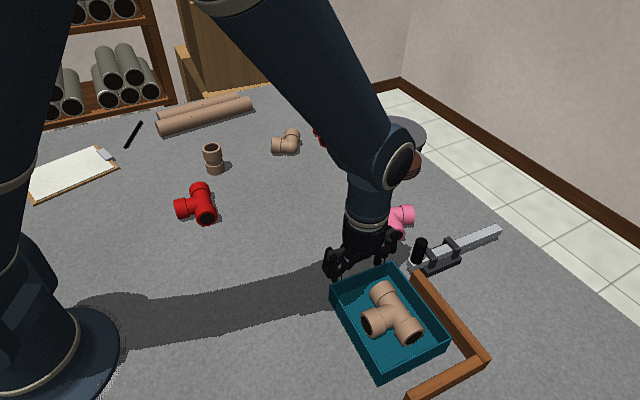

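```bash
cat >> h.py <<'E'
def tray(f,tag):
    w=cloud(f); hsv=cv2.cvtColor(f["image"],cv2.COLOR_RGB2HSV); z=w[...,2]
    d=(w[...,:2]-SEAT)@rot(DY)
    m=(hsv[...,0]>85)&(hsv[...,0]<105)&(hsv[...,1]>130)&(z>.045)&(z<.055)&(abs(d[...,0])<.12)&(abs(d[...,1])<.16)
    m&=~((d[...,0]>.076)&(d[...,1]>.08))
    n,l,s,_=cv2.connectedComponentsWithStats(cv2.dilate(m.astype(np.uint8),np.ones((3,3))))
    k=1+np.argmax(s[1:,4]); P=d[m&(l==k)]
    r=cv2.minAreaRect((P*1000).astype(np.float32)); print(tag,"tray in dock mm:",np.round(r[0],1),np.round(r[1],1),round(r[2],2))
E
python3 - <<'E'
from plant import robot
from h import *
for n in("scene","side"): tray(pickle.load(open(f"pics/{n}5.pkl","rb")),n)
e=dock(-.024,.095)
hit=robot.move_straight([*e,.022],vel=.04,contact_N=16); st(robot,f"pushed {hit}")
print("tcp dock",rot(-DY)@(np.array(robot.sense()["tcp_pos"])[:2]-SEAT))
for n in("scene","side"):
    f=robot.grab_frame(n); pickle.dump(f,open(f"pics/{n}6.pkl","wb")); cv2.imwrite(f"pics/{n}6.png",cv2.resize(f["image"][220:400,150:470,::-1],None,fx=2.5,fy=2.5));tray(f,n)
E
```

```text
scene tray in dock mm: [-22.2  33.8] [180.2 140. ] 89.92
side tray in dock mm: [-24.3  34.9] [141.1 180.4] 0.2
pushed False t 21.38 tcp [ 0.5379 -0.133   0.0221] yaw -0.058 F [ 0.1 17.   0.8] op 0.998
tcp dock [-0.02382301  0.10159431]
scene tray in dock mm: [-21.7   0.3] [179.7 139.6] 89.8
side tray in dock mm: [-24.1   1.3] [140.9 180.2] 0.13
```

View pics/scene6.png

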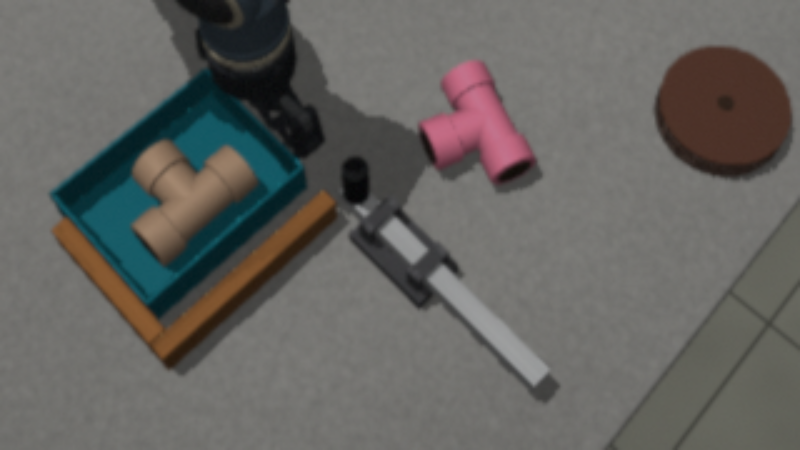

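The tray is square against the side fence at scene (180,190) in the crop. It still has about 23 mm to go in +x, so I'll push it from the -x side.

```bash
python3 - <<'E'
from plant import robot
from h import *
robot.move_straight([*dock(-.024,.118),.022],vel=.1)
robot.move_straight([*dock(-.024,.118),.13],vel=.2)
s=dock(-.122,-.005); y=bestyaw(robot,[*s,.13],DY+np.pi/2); print(y)
robot.goto([*s,.13],[np.pi,0,y]); 
robot.move_straight([*s,.022],vel=.15,contact_N=12); st(robot,"low")
robot.move_straight([*dock(-.108,-.005),.022],vel=.06)
hit=robot.move_straight([*dock(-.075,-.005),.022],vel=.04,contact_N=18); st(robot,f"pushed {hit}")
print("tcp dock",rot(-DY)@(np.array(robot.sense()["tcp_pos"])[:2]-SEAT))
for n in("scene","side"):
    f=robot.grab_frame(n); pickle.dump(f,open(f"pics/{n}7.pkl","wb")); cv2.imwrite(f"pics/{n}7.png",cv2.resize(f["image"][220:400,150:470,::-1],None,fx=2.5,fy=2.5));tray(f,n)
E
```

```text
-1.6289157908863077
low t 24.43 tcp [ 0.4344 -0.2337  0.0225] yaw -1.628 F [ 0.6 -0.2  0.6] op 0.993
pushed False t 25.79 tcp [ 0.4748 -0.236   0.021 ] yaw -1.63 F [-11.5   1.2   8.1] op 1.001
tcp dock [-0.08087426 -0.0049237 ]
scene tray in dock mm: [1.2 0.3] [140.3 179.8] 0.04
side tray in dock mm: [ -0.7 -11.8] [140.4 154.3] 0.26
```

View pics/scene7.png

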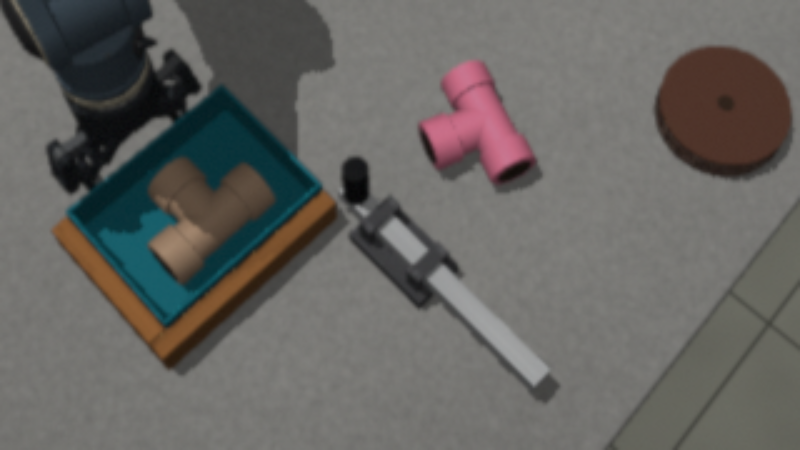

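```bash
python3 - <<'E'
from plant import robot
from h import *
D=lambda:(rot(-DY)@(np.array(robot.sense()["tcp_pos"])[:2]-SEAT)*1000).round(2)
robot.move_straight([*dock(-.069,-.005),.022],vel=.03,contact_N=18); robot.sleep(.2); st(robot,"x push"); print(D())
robot.move_straight([*dock(-.11,-.005),.022],vel=.1)
robot.move_straight([*dock(-.12,-.005),.13],vel=.2)
s=dock(-.005,.122); y=bestyaw(robot,[*s,.13],DY)
robot.goto([*s,.13],[np.pi,0,y]); robot.move_straight([*s,.022],vel=.15,contact_N=12); st(robot,"low")
robot.move_straight([*dock(-.005,.106),.022],vel=.08)
robot.move_straight([*dock(-.005,.093),.022],vel=.04,contact_N=20); robot.sleep(.2); st(robot,"y push"); print(D())
robot.move_straight([*dock(-.005,.122),.022],vel=.1)
robot.move_straight([*dock(-.005,.122),.15],vel=.2)
for n in("scene","side"):
    f=robot.grab_frame(n); pickle.dump(f,open(f"pics/{n}8.pkl","wb")); cv2.imwrite(f"pics/{n}8.png",cv2.resize(f["image"][220:400,150:470,::-1],None,fx=2.5,fy=2.5));tray(f,n)
st(robot)
E
```

```text
x push t 26.35 tcp [ 0.4738 -0.2357  0.0198] yaw -1.631 F [-0.6  0.6 -0.3] op 1.0
[-81.88  -4.63]
low t 29.36 tcp [ 0.5586 -0.1138  0.0227] yaw -0.058 F [-0.1 -0.8  0.4] op 1.002
y push t 30.25 tcp [ 0.5564 -0.1338  0.0218] yaw -0.058 F [ 0.4  1.2 -0.7] op 0.995
[ -5.36 101.84]
scene tray in dock mm: [ 1.6 -0.5] [177.8 140. ] 89.71
side tray in dock mm: [-0.7  1.2] [140.4 180.1] 0.22
 t 31.49 tcp [ 0.5567 -0.1139  0.1483] yaw -0.058 F [ 0.8 -0.   0.1] op 1.001
```

View pics/scene8.png

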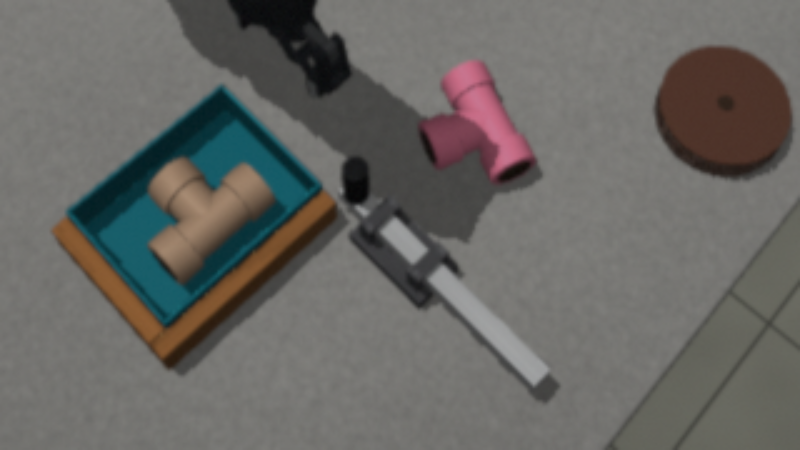

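View pics/side8.png

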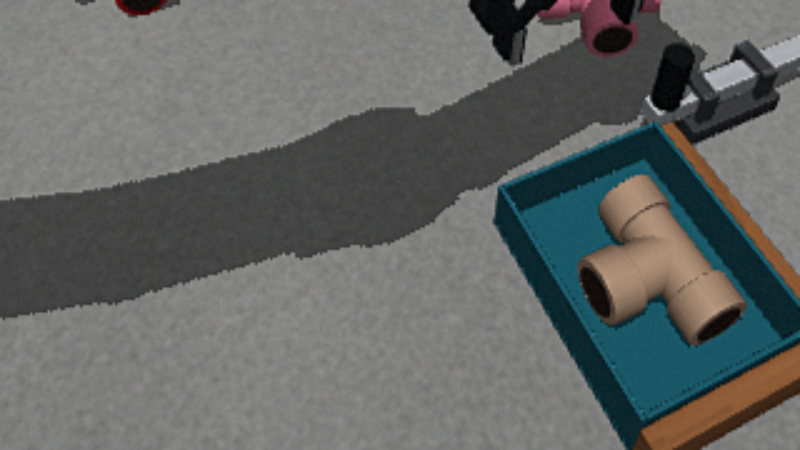

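The tray is flush against both fences: the edges are parallel, with no visible gap at the scene-crop corner (165,325). The contact positions match the geometry to within 1 mm. Now the bolt.

```bash
python3 - <<'E'
from plant import robot
from h import *
h=np.array([.6562,-.1331]); y=robot.sense()["tcp_rot"][2]
robot.goto([*h,.15],[np.pi,0,DY]); robot.move_straight([*h,.074],vel=.12,contact_N=12); st(robot,"down")
robot.grip(0.0,30); st(robot,"grip")
p=np.array(robot.sense()["tcp_pos"]); d=rot(DY)@[-1,0]
hit=robot.move_straight([*(p[:2]+d*.142),p[2]],vel=.08,contact_N=14); st(robot,f"shut {hit}")
q=np.array(robot.sense()["tcp_pos"]); print("moved",(q[:2]-p[:2])@d, "dock",rot(-DY)@(q[:2]-SEAT))
E
```

```text
down t 32.76 tcp [ 0.6567 -0.133   0.0748] yaw -0.058 F [-0.2  0.4  0.3] op 1.002
grip t 33.34 tcp [ 0.6564 -0.1331  0.0744] yaw -0.058 F [-1.1 -0.3  2.8] op 0.27
shut True t 34.81 tcp [ 0.5267 -0.1254  0.0744] yaw -0.058 F [2.8 1.1 0.8] op 0.268
moved 0.1299380470234561 dock [-0.03544344  0.10854622]
```

```bash
python3 - <<'E'
from plant import robot
from h import *
robot.grip(1.0); p=np.array(robot.sense()["tcp_pos"]); robot.move_straight([p[0],p[1],.2],vel=.2)
robot.goto([.45,.1,.3],[np.pi,0,DY])
for n in("scene","side"):
    f=robot.grab_frame(n); tray(f,n); cv2.imwrite(f"pics/{n}9.png",cv2.resize(f["image"][220:400,150:470,::-1],None,fx=2.5,fy=2.5))
    cv2.imwrite(f"pics/{n}9f.png",f["image"][:,:,::-1])
    w=cloud(f); d=(w[...,:2]-SEAT)@rot(DY); z=w[...,2]
    m=(z>.092)&(z<.102)&(abs(d[...,0])<.15)&(abs(d[...,1]-.108)<.03); P=d[m]
    print("handle dock mm",np.round(((P.min(0)+P.max(0))/2*1000),1),len(P))
st(robot)
E
```

```text
scene tray in dock mm: [1.5 0.2] [140.  179.5] 0.04
handle dock mm [-34.4 108. ] 82
side tray in dock mm: [-0.7  1.1] [180.  140.4] 89.87
handle dock mm [-36.7 108.9] 125
 t 37.32 tcp [0.4505 0.098  0.299 ] yaw -0.062 F [ 0.2 -0.2 -0.3] op 1.004
```

View pics/scene9.png

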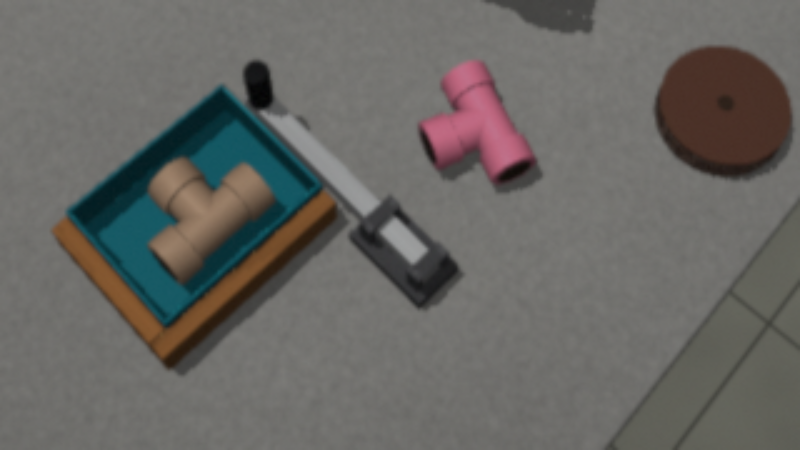

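View pics/side9f.png

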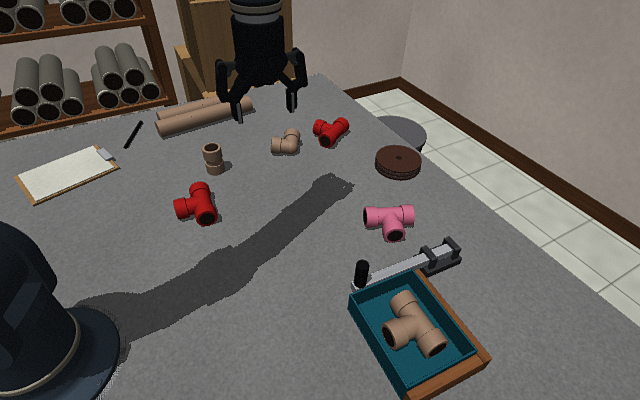

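The handle is at dock x of about -35.5 mm (shut is -36), and the tray is square within 0.2° and within about 1 mm of the seat. The decoys, elbow and coupling haven't moved. Handing in.

```bash
python3 -c "
from plant import robot
robot.close_job()"
```

```text
the job is handed in; nothing more can be done
```

The job is done and handed in at about 37 s on the robot's clock, well under the 72 s limit. I drew the bolt back, put the tan tee in the tray and pushed the tray into the dock. Then I pressed it against both fences and slid the bolt shut.

What the last checks showed:
- **Bolt:** it started about 21 mm open. It moved 109.6 mm to its stop when drawn, then 129.9 mm (full travel 130 mm) to its stop when shut. The cameras put the handle at dock x = -34.4 mm and -36.7 mm, where fully shut is -36 mm.
- **Tray:** both cameras put it within about 1.5 mm of the seat and square to within 0.2°. They disagree by about 2 mm in x and 1 mm in y, which is the calibration error. Pushing against each fence, the tool stopped within 1 mm of where a seated tray should stop it.
- **Tee and other objects:** the tee lies flat in the tray. The elbow, the coupling and the red and pink look-alikes look unmoved in the final pictures.
- **Forces:** the highest wrist force I read was 17 N. Two of the fence pushes stopped at a threshold of 18–20 N.

No check failed.

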